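# Blow off and peel the sticky cover tray, hold it over the light plate

### The job

Squeeze the trigger of the clamped air gun fully to puff air at the tray stack and let it spring back. Then peel the green cover tray, which clings to the stack in its spring-cheeked nest, by lifting its yellow-eared corner about 2 cm first while the opposite corner is still seated, so that the trays below stay on the bench where they are, and carry it to the light plate. Finish while still holding it there in the gripper, level and motionless, centred about a hand's width (10 cm) above the plate and touching nothing else; do not disturb the gauges and the red bin.

Things in the scene. Friction and masses are not known exactly. Their poses are not given: they have to be found in the camera images.
- trigger (a joint): red sprung trigger of the air gun, hinged about a vertical axis: 0 released, 0.25 rad fully squeezed (at its stop against the grip); the spring needs about 2 N to start and 8 N to be fully squeezed, and returns it to 0 when let go
- gun_squeeze (a point): where to squeeze the grey air gun clamped on its side on a fixed foot: mid-height of its level grip (62 to 88 mm above the bench, free above and below). Own x runs along the grip: barrel from +55 mm (top 91 mm above bench), air pipe dropping at -73 mm. Own y is the squeezing direction: grip's back face at +21 mm, trigger's outer face at -32 mm released (53 mm over both), -21 mm squeezed
- cover_ear (a point): centre of the yellow upright ear on the green cover tray's own -x -y corner: plate 8 mm thick, 30 mm wide, 36 mm tall, standing on the rim's top (18 mm below this point, 52 mm above the bench). Its thickness runs along the tray's diagonal (own x+y direction, which leads to the tray's centre), its width across it. Axes are the tray's own, z up
- cover_mid (a point): centre of the cover tray, half-way up its 22 mm depth (underside 11 mm below): 140 mm square rim 4 mm thick round a tapered pan (112 mm wide at top, 84 mm at bottom), about 90 g. Ear's centre at (-55, -55, +29) mm. A black rubber sprung cheek grips the rim at the middle of each side with a newton or two of drag until the rim there has risen about 5 mm
- cover_far (a point): point on the underside of the cover tray's rim at the corner opposite the ear: (65, 65, 7) mm from cover_mid; while seated it coincides with stack_far
- stack_far (a point): top of the uppermost lower tray's rim at that same far corner, 48 mm above the bench
- stack_mid (a point): centre of the stack under the cover (six nested aluminium trays in a steel nest), half-way up its 48 mm height; 140 x 140 mm, about 0.95 kg, loose on the bench. A steel post with a black rubber cheek, 24 mm wide, stands at the middle of each side, out to 83 mm from the centre and up to 53 mm above the bench
- cover: the green cover tray itself; origin at the centre of its underside (11 mm below cover_mid)
- stack: the six nested aluminium trays in their steel nest; origin at the centre of its underside, on the bench
- light_plate: fixed light plate, black frame with white lit panel, 180 x 180 mm, 25 mm tall; origin at the centre of its underside
- gauge_green: bystander: green ring gauge lying flat, 56 mm wide, 20 mm tall, origin at the centre of its underside
- gauge_red: bystander: red ring gauge lying flat, 48 mm wide, 18 mm tall, origin at the centre of its underside
- red_bin: bystander: small red bin, 100 x 120 x 60 mm, origin at the centre of its underside
Mind the look-alikes: they are no part of the job. What is shaped like the cover but orange is not meant.

How it is judged:
On the way, in this order (a step that is already met when the one before it is completed fails the run):
1. the trigger is fully squeezed (value of joint trigger above 0.2 rad), for 0.1 s.
2. the trigger has sprung back (value of joint trigger below 0.04 rad), for 0.1 s.
3. the eared corner is lifted (cover tilted by 0.06 rad) while the opposite corner is still seated within 7 mm (angle between cover_mid's own z axis and vertical above 0.06 rad and z of cover_ear in the frame of stack_mid above 0.052 m and distance between cover_far and stack_far below 0.007 m), for 0.05 s.
At the end, for the whole second after the job is handed in: Gripper holds the cover (over 1 N): centre within 40 mm of the plate's centre in plan, 50 to 180 mm above its lit face, within 0.2 rad of level, under 0.03 m/s, touching neither plate nor stack; trigger released; lower trays (flat), gauges and bin within 20 mm of their start (horizontal distance between cover_mid and light_plate below 0.04 m and z of cover_mid in the frame of light_plate between 0.075 and 0.205 m and angle between cover_mid's own z axis and vertical below 0.2 rad and linear speed of cover below 0.03 m/s and contact force between the fingers and cover above 1 N and contact force between cover and light_plate below 0.05 N and contact force between cover and stack below 0.05 N and value of joint trigger below 0.04 rad and distance of each of stack_mid, gauge_green, gauge_red, red_bin from where it was at the start of the episode below 0.02 m and angle between stack_mid's own z axis and vertical below 0.05 rad); the arm keeps its last pose, push and grip.
It fails at once if the lower trays are lifted, tipped or shoved (distance of stack_mid from where it was at the start of the episode above 0.025 m or angle between stack_mid's own z axis and vertical above 0.12 rad).
It fails at once if a gauge or the bin is disturbed (distance of any of gauge_green, gauge_red, red_bin from where it was at the start of the episode above 0.02 m).
It also fails if it takes over 61 s, if anything falls off the work surface, if the arm or the gripper's body presses on something with over 40 N, if the wrist force passes 120 N, or if a joint passes its speed limit or range.

### The arm

A 6-joint arm with a two-finger parallel gripper is mounted at the origin on the work surface. World frame = base frame: x ahead of the robot, y to its left, z up, the work surface at z = 0. Lengths are in m, angles in rad, forces in N, time in s.
With the tool pointing down it reaches from about 0.3 to 1 m from the base axis. Payload 5.1 kg.
Tool frame: the origin (TCP) lies between the finger pads; the fingertips stand arm.tip_extent ahead of it and the grasp point (between the pads) is the TCP (arm.tip_extent is the distance from the TCP to the fingertips, in m); y points along the fingers, x is the direction in which the jaws open and shut, and the axes are right-handed (so a half turn about y gives the same grasp; the last joint's range is limited). The gripper opens to 95 mm and grips with 3 to 60 N. Pads are 20 mm wide; open, the fingers measure 119 mm over their backs; the gripper's body (75 mm by 180 mm) begins 59 mm behind the grasp point.
Start: joints at [1.25, 0.124, 1.65, -0, 1.367, -0.083], TCP at [0.153, 0.632, 0.234] pointing down, gripper open.
Joint ranges: [-2.61, 2.61], [-1.02, 2.33], [0.03, 2.71], [-1.35, 4.49], [0.32, 2.68], [-2.91, 2.91]. Speed limits (rad/s): [2.57, 2.57, 3.14, 3.14, 3.14, 3.14].

### API

Orientations are given as [roll, pitch, yaw] about the fixed x, y, z axes, in that order (R = Rz(yaw) Ry(pitch) Rx(roll)).
In Python, from workcell import arm gives the robot as it stands.
- The arm moves only by the shell command python3 -m handwheel 'ROWS'. ROWS is JSON, a list of rows, each a list of 7 numbers: the turn, a rotation vector about the tool's x, y, z in rad, then the shift along the tool's x, y, z in units of 25 mm (1.0 is 25 mm), then the opening, from 0 (shut) to 1 (fully open). A call has exactly 5 rows; each row is the pose to reach, as a shift and turn from the pose measured when the call began, along the tool's axes at that moment; what a row does not reach only later rows make up. A row lasts 1/12 s, in which the tool goes at most 41.7 mm and 7.16 degrees, less where a joint would pass 70% of its speed; a pose out of reach is approached as far as the arm can. A call with a gripper value outside its range is refused whole. The fingers move at their own pace and stop on an object; the grip force is fixed at half the most. Time passes only in rows, so rows that repeat a pose let the fingers close, or fill a call up. It gives the time, the measured TCP pose, the force and the opening at its end, in the units of the state.
- arm.read_state(): the state, without advancing time (a new reading comes with each control period).
- arm.read_camera(name): name is "side" or "top" or "wrist"; returns the picture (420x560x3 uint8, red, green, blue); there is no depth.
- arm.camera_model(name): a dict with "fx", "fy", "cx", "cy" (pixels), "R" (3x3) and "t" (3): a world point X has camera coordinates R X + t. Camera axes: x right, y down, z forward; pixel columns grow to the right and rows downward; lengths in m; the calibration is good to about 2 mm. The wrist camera is an equidistant fisheye: a pixel r from the principal point sees the ray r / f radians off the axis. A picture is of the moment at which its call begins: read the wrist's pose just before it. camera_model takes no time and is no camera call; for the wrist camera it gives the pose at the moment of the call.
- arm.hand_in(): hands the job in, once; it reports no verdict.
The state is a dict: "time_s": time; "q": joint angles; "joint_vel": joint speeds; "joint_efforts": joint torques, N m; "tcp_pos": TCP position; "tcp_rot": TCP orientation; "ft_force": force on the tool from outside, world axes, zero at the start; "ft_torque": the same for the moment, N m; "opening": opening from 0.0 (shut) to 1.0 (fully open).
Only numpy, scipy, OpenCV 4.12 (cv2) and the standard library are available. Lean on these libraries where they do the work, as an engineer would, in place of code of your own. Each camera call takes 0.05 s, during which the arm holds its last target.

## Working session

There is one attempt and no reset: what is moved stays moved. The work goes in short steps, Python scripts to look and compute and a shell command to move; the robot and the scene stay as the last step left them, time stands still between calls to the robot, and variables do not carry over. Pictures are saved under pics/ and viewed, and the job is handed in when it is done.

```bash
ls; mkdir -p pics; python3 - <<'E'
from workcell import arm
import cv2,numpy as np
s=arm.read_state();print(s, arm.tip_extent)
for n in ["side","top","wrist"]:
    m=arm.camera_model(n);print(n,m)
    im=arm.read_camera(n);cv2.imwrite(f"pics/{n}0.png",im[:,:,::-1])
E
```

```text
pics
{'time_s': 0.0, 'q': array([ 1.25039262e+00,  1.24465166e-01,  1.65167645e+00,  6.86254856e-06,
        1.36748547e+00, -8.26038197e-02]), 'joint_vel': array([-0.0007033 , -0.00032165,  0.00144249,  0.00019871,  0.00108018,
       -0.00103042]), 'joint_efforts': array([-1.72050088e-03, -4.17605281e+01, -3.59931850e+01,  7.73150520e-02,
        4.93541826e-02, -1.83745178e-04]), 'tcp_pos': array([0.15295542, 0.6311264 , 0.2324114 ]), 'tcp_rot': array([-1.57062177,  0.00202694,  1.33299522]), 'ft_force': array([ 0.31668167,  0.03819188, -0.42319579]), 'ft_torque': array([ 0.00927386, -0.00788989, -0.01973481]), 'opening': 1.0009609175338237} 0.019
side {'fx': 399.80517542657196, 'fy': 399.80517542657196, 'cx': 275.23291031431705, 'cy': 209.03822168389263, 'R': array([[ 0.97497503, -0.22228872,  0.00337875],
       [-0.13053569, -0.58470941, -0.80067181],
       [ 0.17995589,  0.78019397, -0.59909369]]), 't': array([-0.51389521,  0.13783041,  1.04898621])}
top {'fx': 418.95653508416854, 'fy': 418.95653508416854, 'cx': 279.8734345045676, 'cy': 210.53320836981788, 'R': array([[-4.37238208e-03, -9.99990271e-01,  5.83255759e-04],
       [-9.81625429e-01,  4.18081312e-03, -1.90772213e-01],
       [ 1.90767919e-01, -1.40666769e-03, -9.81634159e-01]]), 't': array([0.02074019, 0.54080492, 0.93931547])}
wrist {'fx': 325.19226210127806, 'fy': 325.19226210127806, 'cx': 276.67681468510574, 'cy': 208.5567818213921, 'R': array([[ 0.23431124,  0.97215896, -0.00227862],
       [ 0.94275108, -0.2266499 ,  0.24464305],
       [ 0.23731549, -0.05947079, -0.96961053]]), 't': array([-0.64787504, -0.02901673,  0.39025126])}
```

View pics/side0.png

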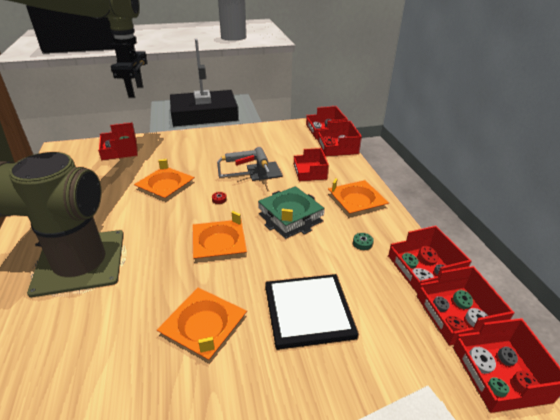

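View pics/top0.png

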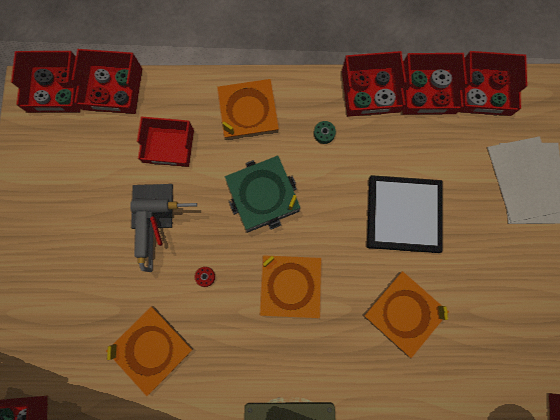

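View pics/wrist0.png

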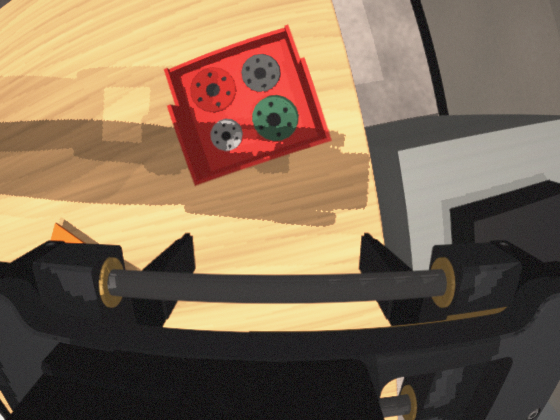

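The green tray in the dark nest is at top (262,193) and side (290,205), with its yellow ear at top (294,200). It is the only green tray with cheeks at its sides. The four orange ones at top (248,108), (291,287), (149,349) and (407,313) are look-alikes. The gun is at top (150,222), with its red trigger at (157,230). I'll enlarge both to confirm.

```bash
python3 - <<'E'
import cv2,numpy as np
t=cv2.imread("pics/top0.png");s=cv2.imread("pics/side0.png")
c=[t[170:280,110:220],t[140:250,210:320],s[140:195,210:290],s[170:245,245:335]]
c=[cv2.resize(i,(400,300) if k>1 else (300,300),interpolation=cv2.INTER_CUBIC) for k,i in enumerate(c)]
a=np.zeros((600,800,3),np.uint8);a[:300,:300]=c[0];a[:300,400:700]=c[1];a[300:,:400]=c[2];a[300:,400:]=c[3]
cv2.imwrite("pics/crop0.png",a)
E
```

```text
(no output)
```

View pics/crop0.png

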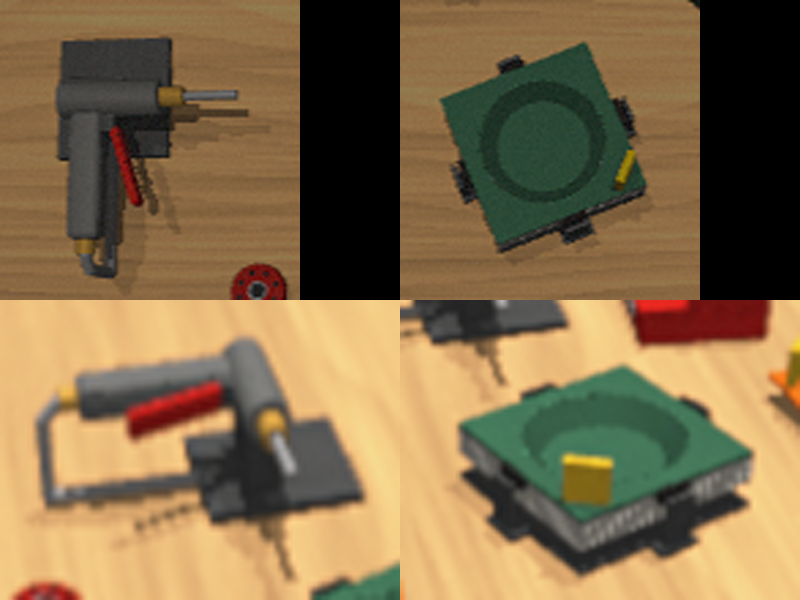

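```bash
cat > h.py <<'E'
import numpy as np,cv2
from workcell import arm
def ray(n,u,v,m=None):
    m=m or arm.camera_model(n);R=m["R"];t=m["t"]
    x=(u-m["cx"])/m["fx"];y=(v-m["cy"])/m["fy"]
    d=R.T@np.array([x,y,1.]);return -R.T@t,d
def onz(n,u,v,z):
    o,d=ray(n,u,v);return o+d*(z-o[2])/d[2]
def tri(a,b):
    (o1,d1),(o2,d2)=a,b
    k=np.linalg.lstsq(np.c_[d1,-d2],o2-o1,rcond=None)[0]
    p,q=o1+d1*k[0],o2+d2*k[1];return (p+q)/2,np.linalg.norm(p-q)
def proj(n,X):
    m=arm.camera_model(n);c=m["R"]@X+m["t"];return np.array([m["cx"]+m["fx"]*c[0]/c[2],m["cy"]+m["fy"]*c[1]/c[2]])
def hsv(im): return cv2.cvtColor(im,cv2.COLOR_BGR2HSV)
def big(mask,roi):
    x0,y0,x1,y1=roi;m=np.zeros_like(mask);m[y0:y1,x0:x1]=mask[y0:y1,x0:x1]
    cs=cv2.findContours(m,cv2.RETR_EXTERNAL,cv2.CHAIN_APPROX_NONE)[0]
    return max(cs,key=cv2.contourArea)
E
python3 - <<'E'
from h import *
t=cv2.imread("pics/top0.png");s=cv2.imread("pics/side0.png")
H=hsv(t);S=hsv(s)
# cover
g=cv2.inRange(H,(60,60,20),(95,255,255))|cv2.inRange(H,(20,130,60),(35,255,255))
c=big(g,(215,145,310,240));
P=np.array([onz("top",*p[0],0.052)[:2] for p in c],np.float32)
r=cv2.minAreaRect(P);print("cover rect",r)
y=cv2.inRange(H,(20,150,90),(35,255,255));
e=big(y,(280,185,310,215));print("ear top px",e.reshape(-1,2).mean(0),cv2.minAreaRect(e)); 
ys=cv2.inRange(S,(20,150,90),(35,255,255));es=big(ys,(275,200,300,225));print(cv2.boundingRect(es))
ct=cv2.moments(e);cs=cv2.moments(es)
a=(ct["m10"]/ct["m00"],ct["m01"]/ct["m00"]);b=(cs["m10"]/cs["m00"],cs["m01"]/cs["m00"])
print("ear tri",a,b,tri(ray("top",*a),ray("side",*b)))
# plate
w=cv2.inRange(H,(0,0,0),(180,120,60));c=big(w,(355,165,455,260))
P=np.array([onz("top",*p[0],0.025)[:2] for p in c],np.float32);print("plate",cv2.minAreaRect(P))
# gun
k=lambda x,y:(110+x/300*110,170+y/300*110)
for nm,x,y,z in [("gripL top",71,125,.075),("gripL bot",66,236,.075),("gripR top",99,125,.075),("gripR bot",96,238,.075),("gripend",82,240,.075),("barrel low edge",62,116,.075),("trig tip",137,204,.075),("trig hinge",115,128,.075),("pipe",90,272,.075)]:
    print(nm,onz("top",*k(x,y),z).round(4))
for nm,c0,z,roi in [("red",(0,0),0.018,(190,262,220,292))]:
    m=cv2.inRange(H,(0,120,60),(8,255,255))|cv2.inRange(H,(172,120,60),(180,255,255))
    c=big(m,roi);print(nm,onz("top",*cv2.minEnclosingCircle(c)[0],z))
E
```

```text
cover rect ((0.5873667597770691, 0.06157464161515236), (0.14100435376167297, 0.14187732338905334), 22.825023651123047)
ear top px [292.5 200.5] ((292.5000305175781, 200.5), (3.4139678478240967, 12.080193519592285), 23.198589324951172)
(282, 209, 11, 12)
ear tri (292.5, 200.5) (286.6261022927689, 214.2821869488536) (array([ 0.55857745, -0.01087614,  0.07169133]), np.float64(0.0042756841447409814))
plate ((0.5381038784980774, -0.28433260321617126), (0.18195460736751556, 0.18126876652240753), 85.57587432861328)
gripL top [0.5254 0.35   0.075 ]
gripL bot [0.4318 0.3484 0.075 ]
gripR top [0.5253 0.3263 0.075 ]
gripR bot [0.4301 0.3234 0.075 ]
gripend [0.4285 0.3349 0.075 ]
barrel low edge [0.5332 0.358  0.075 ]
trig tip [0.4582 0.2908 0.075 ]
trig hinge [0.5227 0.3126 0.075 ]
pipe [0.4022 0.3268 0.075 ]
red [0.3890083  0.19821021 0.018     ]
```

```bash
cat >> h.py <<'E'
from scipy.spatial.transform import Rotation as Ro
def goal(p,yaw,tilt=None):
    s=arm.read_state();R=Ro.from_euler("xyz",s["tcp_rot"])
    T=Ro.from_euler("xyz",[-np.pi/2,0,yaw])
    if tilt is not None: T=Ro.from_rotvec(tilt)*T
    rv=(R.inv()*T).as_rotvec();sh=R.inv().apply(np.array(p)-s["tcp_pos"])/0.025
    print("t",round(s["time_s"],2),"pos",s["tcp_pos"].round(4),"rot",s["tcp_rot"].round(3),"F",s["ft_force"].round(1),"op",round(s["opening"],3))
    print("turn",rv.round(3),"shift",sh.round(2))
E
python3 -c "
from h import *
goal([.477,.328,.18],1.592)"
```

```text
t 0.15 pos [0.153  0.6313 0.2327] rot [-1.571  0.002  1.333] F [-0.2  0.4 -0.5] op 0.999
turn [-0.    -0.259 -0.002] shift [ -8.73   2.12 -15.45]
```

```bash
python3 -m handwheel '[[0,-0.05,0,-0.8,0.1,-1.4,1],[0,-0.1,0,-1.6,0.2,-2.8,1],[0,-0.15,0,-2.4,0.3,-4.2,1],[0,-0.2,0,-3.2,0.4,-5.6,1],[0,-0.259,0,-4,0.5,-7,1]]' && python3 -c "
from h import *
goal([.477,.328,.18],1.592)"
```

```text
time_s: 0.57
tcp_pos: [0.3003, 0.4913, 0.2198]
tcp_rot: [-1.57, 0.002, 1.595]
ft_force: [1.2, 0.8, -0.5]
opening: 0.997
t 0.57 pos [0.3003 0.4913 0.2198] rot [-1.57   0.002  1.595] F [ 1.2  0.8 -0.5] op 0.997
turn [-0.001  0.003 -0.002] shift [-6.7   1.6  -6.91]
```

```bash
python3 -m handwheel '[[0,0,0,-1.1,0.1,-1.2,1],[0,0,0,-2.2,0.2,-2.4,1],[0,0,0,-3.3,0.4,-3.6,1],[0,0,0,-4.4,0.7,-4.8,1],[0,0,0,-5.5,1,-6,1]]' && python3 -c "
from h import *
goal([.477,.328,.18],1.592)"
```

```text
time_s: 0.98
tcp_pos: [0.4548, 0.3559, 0.1948]
tcp_rot: [-1.571, 0.002, 1.595]
ft_force: [-0.1, 0.7, 0.1]
opening: 1.001
t 0.98 pos [0.4548 0.3559 0.1948] rot [-1.571  0.002  1.595] F [-0.1  0.7  0.1] op 1.001
turn [-0.     0.003 -0.002] shift [-1.14  0.6  -0.86]
```

```bash
python3 -m handwheel '[[0,0,0,-0.4,0.2,-0.3,1],[0,0,0,-0.8,0.4,-0.6,1],[0,0,0,-1.14,0.6,-0.86,1],[0,0,0,-1.14,0.6,-0.86,1],[0,0,0,-1.14,0.6,-0.86,1]]' && python3 -c "
from h import *
goal([.477,.328,.075],1.592)
for n in ['wrist','top','side']: cv2.imwrite(f'pics/{n}1.png',arm.read_camera(n)[:,:,::-1])"
```

```text
time_s: 1.4
tcp_pos: [0.4764, 0.3281, 0.1794]
tcp_rot: [-1.569, 0.002, 1.595]
ft_force: [0.3, 0.3, 1.4]
opening: 1.004
t 1.4 pos [0.4764 0.3281 0.1794] rot [-1.569  0.002  1.595] F [0.3 0.3 1.4] op 1.004
turn [-0.001  0.003 -0.002] shift [ 0.    4.18 -0.03]
```

View pics/wrist1.png

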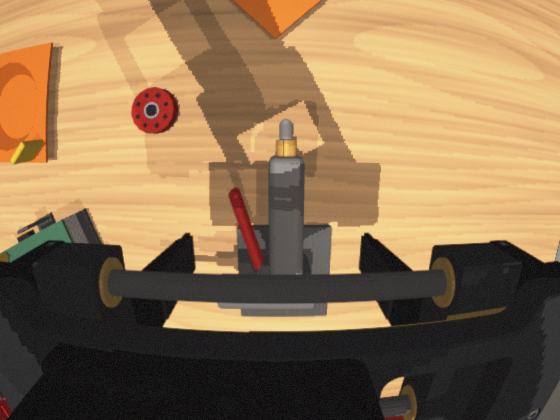

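View pics/side1.png

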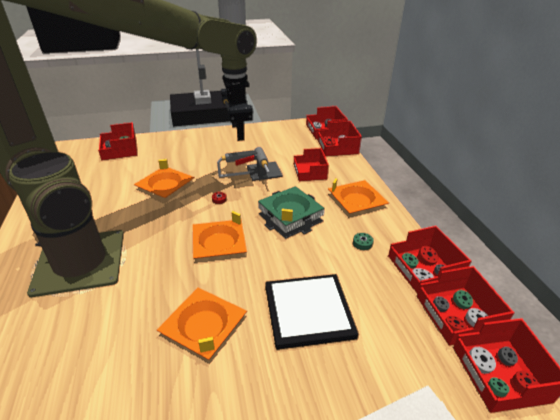

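```bash
python3 - <<'E'
from h import *
m=arm.camera_model("wrist");R,t=m["R"],m["t"]
def w(u,v,z):
    d=np.array([u-m["cx"],v-m["cy"]]);r=np.hypot(*d);th=r/m["fx"]
    c=np.r_[np.sin(th)*d/r,np.cos(th)];o=-R.T@t;D=R.T@c
    return (o+D*(z-o[2])/D[2]).round(4)
for nm,u,v in [("gripR far",304,170),("gripR",304,265),("gripL far",269,170),("gripL",270,265),("trig tip",235,192),("trig near",258,262),("gripend",286,156),("pipe",286,121)]: print(nm,w(u,v,.075))
E
```

```text
gripR far [0.4406 0.3485 0.075 ]
gripR [0.5224 0.3526 0.075 ]
gripL far [0.4414 0.3207 0.075 ]
gripL [0.5231 0.3232 0.075 ]
trig tip [0.46   0.2935 0.075 ]
trig near [0.5206 0.3129 0.075 ]
gripend [0.4299 0.3338 0.075 ]
pipe [0.4022 0.333  0.075 ]
```

```bash
python3 -m handwheel '[[0,0,0,0.03,0.8,0,1],[0,0,0,0.03,1.6,0,1],[0,0,0,0.03,2.5,0,1],[0,0,0,0.03,3.4,0,1],[0,0,0,0.03,4.18,0,1]]' && python3 -m handwheel '[[0,0,0,0,0,0,1],[0,0,0,0,0,0,0.7],[0,0,0,0,0,0,0.55],[0,0,0,0,0,0,0.5],[0,0,0,0,0,0,0.45]]' && python3 -c "
from h import *
goal([.477,.328,.075],1.592)
for n in ['wrist']: cv2.imwrite(f'pics/{n}2.png',arm.read_camera(n)[:,:,::-1])"
```

```text
time_s: 1.97
tcp_pos: [0.4757, 0.3305, 0.0751]
tcp_rot: [-1.571, 0.001, 1.599]
ft_force: [-0.3, 0.7, -0.4]
opening: 1.002
time_s: 2.38
tcp_pos: [0.4764, 0.3309, 0.0769]
tcp_rot: [-1.573, 0.0, 1.599]
ft_force: [-0.8, -1.9, 0.1]
opening: 0.776
t 2.38 pos [0.4764 0.3309 0.0769] rot [-1.573  0.     1.599] F [-0.8 -1.9  0.1] op 0.776
turn [ 0.003  0.007 -0.   ] shift [-0.11  0.08 -0.02]
```

View pics/wrist2.png

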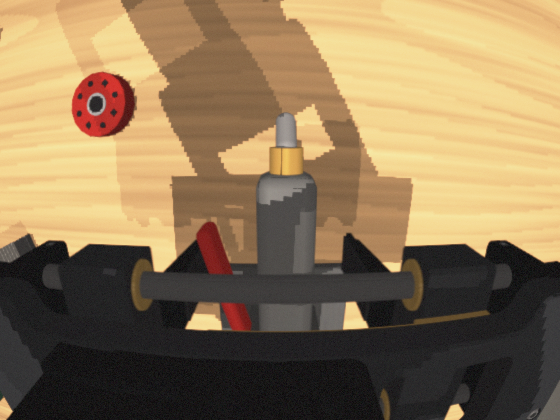

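The fingers straddle the grip (x 258–315) and the red trigger (tip at 208,230). I'll keep closing.

```bash
python3 -m handwheel '[[0,0,0,0,0,0,0.4],[0,0,0,0,0,0,0.4],[0,0,0,0,0,0,0.4],[0,0,0,0,0,0,0.4],[0,0,0,0,0,0,0.4]]' && python3 -m handwheel '[[0,0,0,0,0,0,0.38],[0,0,0,0,0,0,0.38],[0,0,0,0,0,0,0.38],[0,0,0,0,0,0,0.38],[0,0,0,0,0,0,0.38]]'  && python3 -m handwheel '[[0,0,0,0,0,0,0.38],[0,0,0,0,0,0,0.38],[0,0,0,0,0,0,0.38],[0,0,0,0,0,0,0.38],[0,0,0,0,0,0,0.38]]' && python3 -c "
from h import *
goal([.477,.328,.075],1.592)
for n in ['wrist']: cv2.imwrite(f'pics/{n}3.png',arm.read_camera(n)[:,:,::-1])"
```

```text
time_s: 2.85
tcp_pos: [0.4754, 0.3282, 0.0764]
tcp_rot: [-1.57, 0.006, 1.6]
ft_force: [-3.5, -10.1, 3.7]
opening: 0.44
time_s: 3.27
tcp_pos: [0.4754, 0.3281, 0.0764]
tcp_rot: [-1.57, 0.007, 1.6]
ft_force: [-0.4, -1.8, -0.4]
opening: 0.447
time_s: 3.68
tcp_pos: [0.4754, 0.3281, 0.0764]
tcp_rot: [-1.57, 0.007, 1.6]
ft_force: [-2.3, -1.6, -0.7]
opening: 0.439
t 3.68 pos [0.4754 0.3281 0.0764] rot [-1.57   0.007  1.6  ] F [-2.3 -1.6 -0.7] op 0.439
turn [-0.001  0.008 -0.007] shift [-0.01  0.05 -0.06]
```

View pics/wrist3.png

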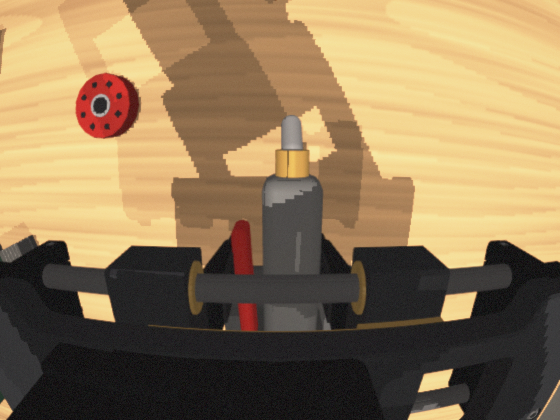

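The opening stopped at 0.44 (42 mm), so the trigger is fully squeezed; it now lies along the grip at (243,270). Releasing it.

```bash
python3 -m handwheel '[[0,0,0,0,0,0,1],[0,0,0,0,0,0,1],[0,0,0,0,0,0,1],[0,0,0,0,0,0,1],[0,0,0,0,0,0,1]]' && python3 -m handwheel '[[0,0,0,0,0,0,1],[0,0,0,0,0,0,1],[0,0,0,0,0,0,1],[0,0,0,0,0,0,1],[0,0,0,0,0,0,1]]' && python3 -c "
from h import *
goal([.477,.328,.18],1.592)
for n in ['wrist']: cv2.imwrite(f'pics/{n}4.png',arm.read_camera(n)[:,:,::-1])"
```

```text
time_s: 4.15
tcp_pos: [0.4762, 0.3286, 0.077]
tcp_rot: [-1.571, 0.005, 1.6]
ft_force: [0.9, -1.4, -0.7]
opening: 0.743
time_s: 4.57
tcp_pos: [0.4759, 0.3288, 0.0769]
tcp_rot: [-1.571, 0.005, 1.6]
ft_force: [0.5, -0.0, -0.2]
opening: 0.995
t 4.57 pos [0.4759 0.3288 0.0769] rot [-1.571  0.005  1.6  ] F [ 0.5 -0.  -0.2] op 0.995
turn [ 0.     0.008 -0.005] shift [-0.06 -4.12 -0.04]
```

View pics/wrist4.png

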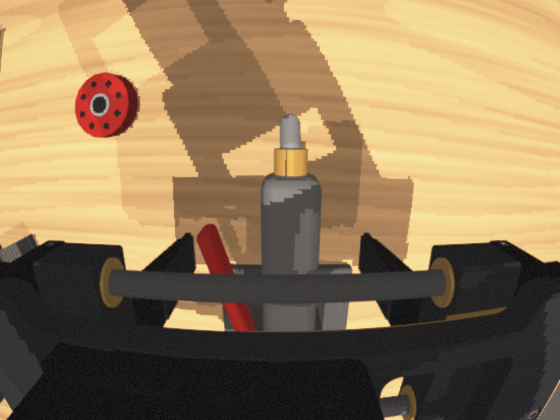

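The trigger is back out, with its tip at (208,230). Next: rise and travel to above the ear.

```bash
python3 -m handwheel '[[0,0,0,0,-1.2,0,1],[0,0,0,0,-2.4,0,1],[0,0,0,0,-3.6,0,1],[0,0,0,0,-4.4,0,1],[0,0,0,0,-4.4,0,1]]' && python3 -c "
from h import *
goal([.558,-.0105,.16],1.185)"
```

```text
time_s: 5.03
tcp_pos: [0.4785, 0.331, 0.1932]
tcp_rot: [-1.58, 0.0, 1.6]
ft_force: [0.5, 0.5, 0.5]
opening: 0.998
t 5.03 pos [0.4785 0.331  0.1932] rot [-1.58  0.    1.6 ] F [0.5 0.5 0.5] op 0.998
turn [0.009 0.415 0.002] shift [-13.75   1.36  -2.77]
```

```bash
python3 -m handwheel '[[0,0.05,0,-1.4,0,-0.3,1],[0,0.1,0,-2.8,0,-0.6,1],[0,0.18,0,-4.2,0.2,-0.9,1],[0,0.26,0,-5.6,0.4,-1.2,1],[0.009,0.34,0,-7,0.6,-1.5,1]]' && python3 -c "
from h import *
goal([.558,-.0105,.16],1.185)"
```

```text
time_s: 5.45
tcp_pos: [0.5205, 0.1558, 0.1772]
tcp_rot: [-1.569, -0.001, 1.257]
ft_force: [0.8, 0.0, -0.2]
opening: 0.997
t 5.45 pos [0.5205 0.1558 0.1772] rot [-1.569e+00 -1.000e-03  1.257e+00] F [ 0.8  0.  -0.2] op 0.997
turn [-0.002  0.072  0.001] shift [-5.86  0.68 -3.48]
```

```bash
python3 -m handwheel '[[0,0.02,0,-1.3,0.15,-0.8,1],[0,0.04,0,-2.6,0.3,-1.6,1],[0,0.072,0,-3.9,0.45,-2.4,1],[0,0.072,0,-5.2,0.6,-3.1,1],[0,0.072,0,-5.86,0.68,-3.48,1]]' && python3 -m handwheel '[[0,0,0,0,0,0,0.7],[0,0,0,0,0,0,0.6],[0,0,0,0,0,0,0.6],[0,0,0,0,0,0,0.6],[0,0,0,0,0,0,0.6]]' && python3 -c "
from h import *
goal([.558,-.0105,.16],1.185)
for n in ['wrist','top','side']: cv2.imwrite(f'pics/{n}5.png',arm.read_camera(n)[:,:,::-1])"
```

```text
time_s: 5.87
tcp_pos: [0.5575, -0.0138, 0.1582]
tcp_rot: [-1.568, 0.001, 1.182]
ft_force: [-0.0, 0.1, -0.7]
opening: 1.004
time_s: 6.28
tcp_pos: [0.5573, -0.0124, 0.1582]
tcp_rot: [-1.567, 0.0, 1.184]
ft_force: [-0.6, 0.5, -0.2]
opening: 0.707
t 6.28 pos [ 0.5573 -0.0124  0.1582] rot [-1.567  0.     1.184] F [-0.6  0.5 -0.2] op 0.707
turn [-0.003 -0.001 -0.   ] shift [ 0.08 -0.07  0.  ]
```

View pics/wrist5.png

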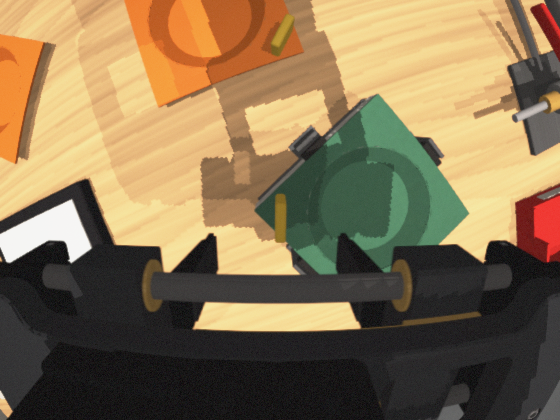

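View pics/side5.png

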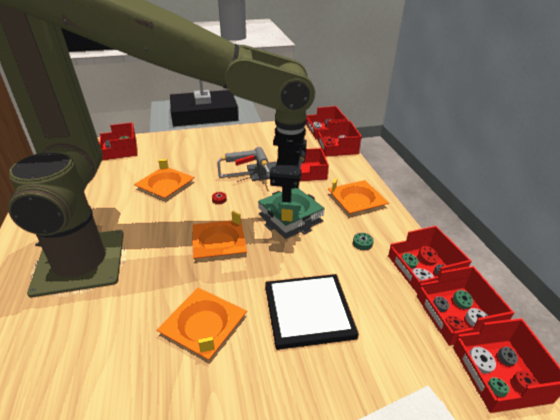

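```bash
python3 - <<'E'
from h import *
m=arm.camera_model("wrist");R,t=m["R"],m["t"]
def w(u,v,z):
    d=np.array([u-m["cx"],v-m["cy"]]);r=np.hypot(*d);th=r/m["fx"]
    c=np.r_[np.sin(th)*d/r,np.cos(th)];o=-R.T@t;D=R.T@c
    return (o+D*(z-o[2])/D[2])
im=cv2.imread("pics/wrist5.png");H=hsv(im)
c=big(cv2.inRange(H,(18,150,60),(35,255,255)),(260,180,300,255));b=cv2.boundingRect(c);print(b)
P=np.array([w(*p[0],.088)[:2] for p in c],np.float32);r=cv2.minAreaRect(P);print(r)
d=np.array([np.cos(1.184),np.sin(1.184)]);n=np.array([d[1],-d[0]])
s=arm.read_state()
print("along jaws",((P-s["tcp_pos"][:2])@d).min(),((P-s["tcp_pos"][:2])@d).max(),"across",((P-s["tcp_pos"][:2])@n).min(),((P-s["tcp_pos"][:2])@n).max())
cv2.imwrite("pics/ear.png",cv2.resize(im[170:290,200:360],(800,600)))
goal([.558,-.0105,.16],1.185)
E
```

```text
(275, 194, 11, 49)
((0.5534534454345703, -0.009705765172839165), (0.007230402436107397, 0.03544270247220993), 67.86202239990234)
along jaws -0.0022604123571267 0.004969669212874344 across -0.022640043614659523 0.012804381660887466
t 6.43 pos [ 0.5575 -0.0128  0.1584] rot [-1.568  0.     1.184] F [ 0.4 -0.4 -0.3] op 0.622
turn [-0.003 -0.001 -0.   ] shift [ 0.09 -0.06  0.02]
```

View pics/ear.png

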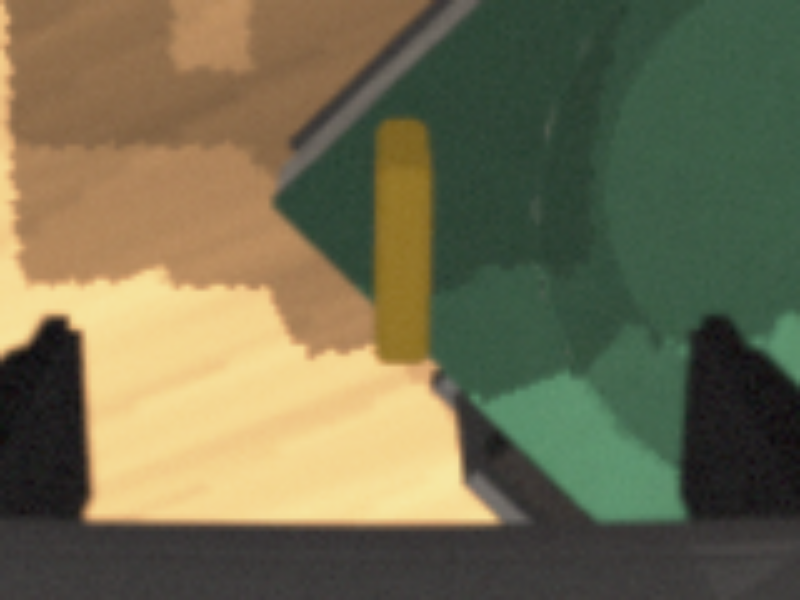

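The ear is at x 275–286 in the wrist view, between the finger tips and aligned with the pads. Descending.

```bash
python3 -m handwheel '[[-0.003,0,0,0.06,0.8,0.05,0.6],[-0.003,0,0,0.06,1.6,0.05,0.6],[-0.003,0,0,0.06,2.4,0.05,0.6],[-0.003,0,0,0.06,3.0,0.05,0.6],[-0.003,0,0,0.06,3.3,0.05,0.6]]' && python3 -c "
from h import *
goal([.5583,-.0105,.075],1.1844)
cv2.imwrite('pics/wrist6.png',arm.read_camera('wrist')[:,:,::-1])
cv2.imwrite('pics/side6.png',cv2.resize(arm.read_camera('side')[150:270,210:370,::-1],(800,600)))
"
```

```text
time_s: 6.85
tcp_pos: [0.5552, -0.0102, 0.0736]
tcp_rot: [-1.568, 0.001, 1.184]
ft_force: [-1.0, 0.3, -0.1]
opening: 0.598
t 6.85 pos [ 0.5552 -0.0102  0.0736] rot [-1.568e+00  1.000e-03  1.184e+00] F [-1.   0.3 -0.1] op 0.598
turn [-0.003 -0.    -0.001] shift [ 0.04 -0.06 -0.12]
```

View pics/wrist6.png

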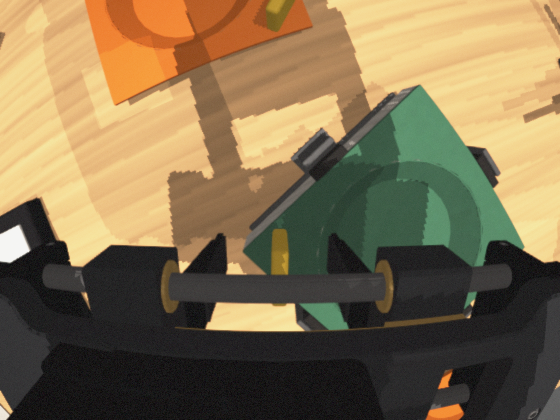

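View pics/side6.png

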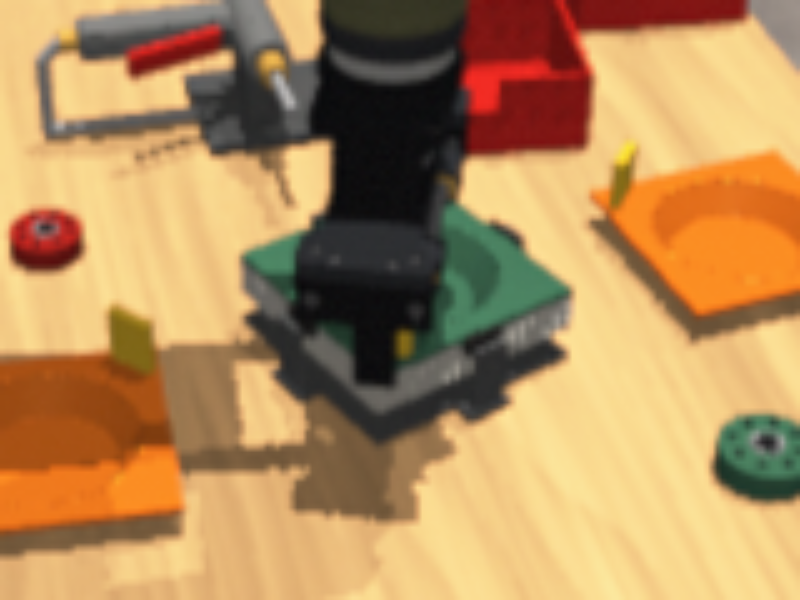

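```bash
python3 -m handwheel '[[0,0,0,0.02,-0.05,-0.06,0.6],[0,0,0,0.02,-0.05,-0.06,0.4],[0,0,0,0.02,-0.05,-0.06,0.2],[0,0,0,0.02,-0.05,-0.06,0],[0,0,0,0.02,-0.05,-0.06,0]]' && python3 -m handwheel '[[0,0,0,0,0,0,0],[0,0,0,0,0,0,0],[0,0,0,0,0,0,0],[0,0,0,0,0,0,0],[0,0,0,0,0,0,0]]' && python3 -m handwheel '[[0,0,0,0,0,0,0],[0,0,0,0,0,0,0],[0,0,0,0,0,0,0],[0,0,0,0,0,0,0],[0,0,0,0,0,0,0]]'&& python3 -c "
from h import *
goal([.5583,-.0105,.075],1.1844)"
```

```text
time_s: 7.37
tcp_pos: [0.5576, -0.0106, 0.0764]
tcp_rot: [-1.569, 0.001, 1.184]
ft_force: [0.5, 0.4, 0.2]
opening: 0.373
time_s: 7.78
tcp_pos: [0.5578, -0.0104, 0.0765]
tcp_rot: [-1.569, 0.0, 1.183]
ft_force: [1.1, 0.8, 0.7]
opening: 0.082
time_s: 8.2
tcp_pos: [0.5578, -0.0104, 0.0765]
tcp_rot: [-1.569, 0.0, 1.183]
ft_force: [1.1, 0.3, 0.7]
opening: 0.082
t 8.2 pos [ 0.5578 -0.0104  0.0765] rot [-1.569  0.     1.183] F [1.1 0.3 0.7] op 0.082
turn [-0.001 -0.002 -0.   ] shift [ 0.    0.06 -0.02]
```

The ear is gripped (7.8 mm opening, under 1.5 N on the wrist). Peeling it about the far corner.

```bash
python3 -m handwheel '[[0,0,0.012,0.013,-0.08,0,0],[0,0,0.024,0.028,-0.16,0,0],[0,0,0.036,0.044,-0.24,0,0],[0,0,0.048,0.06,-0.325,0,0],[0,0,0.06,0.08,-0.41,0,0]]' && python3 -c "
from h import *
goal([.5578,-.0104,.0765],1.183)
cv2.imwrite('pics/side7.png',cv2.resize(arm.read_camera('side')[150:270,210:370,::-1],(800,600)))
"
```

```text
time_s: 8.62
tcp_pos: [0.5586, -0.009, 0.0872]
tcp_rot: [-1.57, 0.063, 1.184]
ft_force: [-0.6, -1.8, -0.7]
opening: 0.082
t 8.62 pos [ 0.5586 -0.009   0.0872] rot [-1.57   0.063  1.184] F [-0.6 -1.8 -0.7] op 0.082
turn [-0.001  0.    -0.063] shift [-0.04  0.43  0.01]
```

View pics/side7.png

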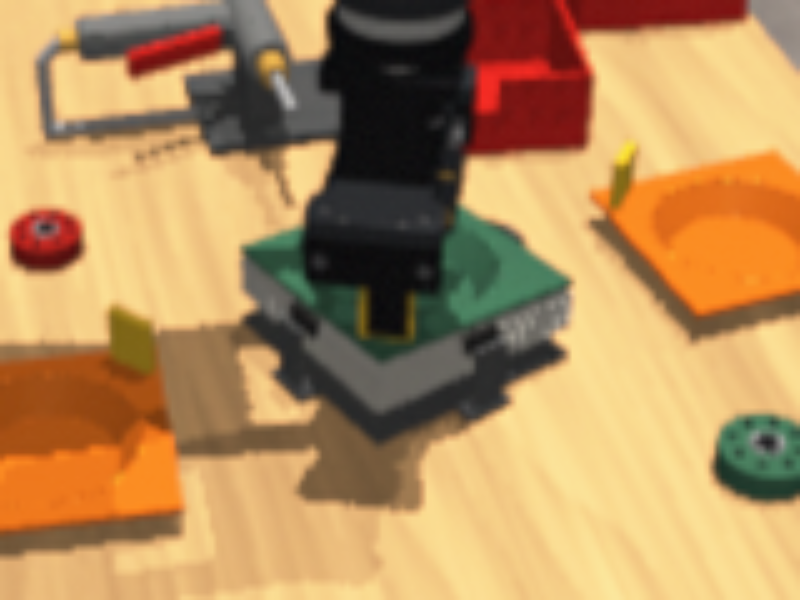

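The near corner has lifted ((380,350) in the crop) and the stack hasn't moved. Continuing the arc: the same rows apply in the tilted tool frame.

```bash
python3 -m handwheel '[[0,0,0.012,0.013,-0.08,0,0],[0,0,0.024,0.028,-0.16,0,0],[0,0,0.036,0.044,-0.24,0,0],[0,0,0.048,0.06,-0.325,0,0],[0,0,0.06,0.08,-0.41,0,0]]' && python3 -m handwheel '[[0,0,0,0,0,0,0],[0,0,0,0,0,0,0],[0,0,0,0,0,0,0],[0,0,0,0,0,0,0],[0,0,0,0,0,0,0]]' && python3 -c "
from h import *
goal([.5578,-.0104,.0765],1.183)
cv2.imwrite('pics/side8.png',cv2.resize(arm.read_camera('side')[150:270,210:370,::-1],(800,600)))
cv2.imwrite('pics/wrist8.png',arm.read_camera('wrist')[:,:,::-1])
"
```

```text
time_s: 9.08
tcp_pos: [0.5598, -0.0065, 0.0979]
tcp_rot: [-1.57, 0.125, 1.184]
ft_force: [-0.4, 1.2, -0.6]
opening: 0.083
time_s: 9.5
tcp_pos: [0.5598, -0.0063, 0.0979]
tcp_rot: [-1.57, 0.124, 1.184]
ft_force: [0.0, -0.5, -0.1]
opening: 0.083
t 9.5 pos [ 0.5598 -0.0063  0.0979] rot [-1.57   0.124  1.184] F [ 0.  -0.5 -0.1] op 0.083
turn [-0.001  0.001 -0.124] shift [-0.07  0.87  0.01]
```

View pics/side8.png

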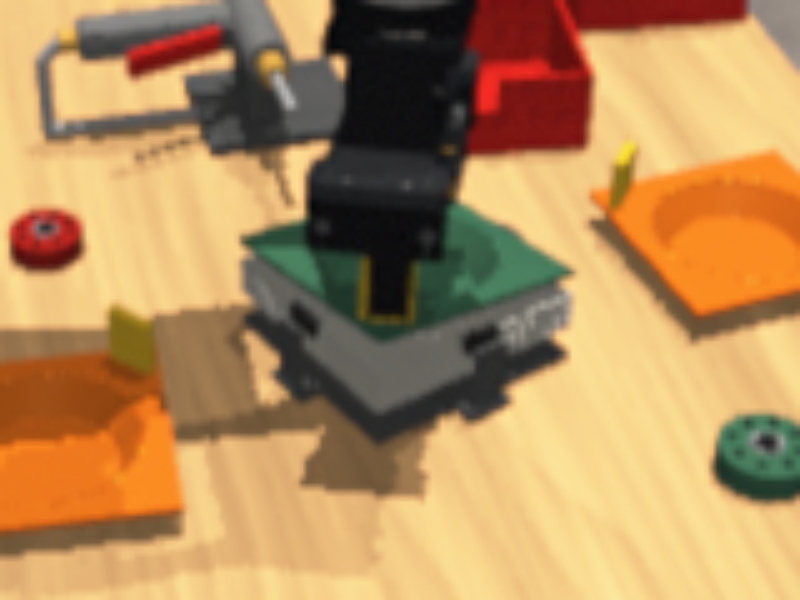

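View pics/wrist8.png

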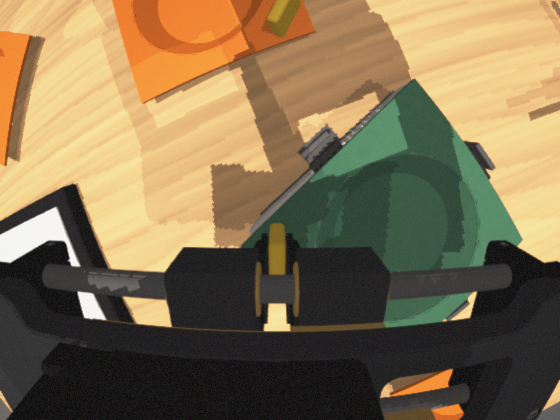

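The ear is up 21 mm, tilted 0.124 rad, with the far corner still in its nest. A bit more peel, then the lift.

```bash
python3 -m handwheel '[[0,0,0.012,0.013,-0.08,0,0],[0,0,0.024,0.028,-0.16,0,0],[0,0,0.036,0.044,-0.24,0,0],[0,0,0.036,0.044,-0.24,0,0],[0,0,0.036,0.044,-0.24,0,0]]' && python3 -c "
from h import *
s=arm.read_state();p=s['tcp_pos']
goal(p+[0,0,.04],1.184)"
```

```text
time_s: 10.02
tcp_pos: [0.5607, -0.0045, 0.1038]
tcp_rot: [-1.57, 0.16, 1.185]
ft_force: [0.1, 0.2, -0.2]
opening: 0.08
t 10.02 pos [ 0.5607 -0.0045  0.1038] rot [-1.57   0.16   1.185] F [ 0.1  0.2 -0.2] op 0.08
turn [-0.     0.001 -0.16 ] shift [-0.26 -1.58  0.  ]
```

```bash
python3 -m handwheel '[[0,0,0,-0.03,-0.2,0,0],[0,0,0,-0.07,-0.4,0,0],[0,0,0,-0.12,-0.7,0,0],[0,0,0,-0.2,-1.2,0,0],[0,0,0,-0.26,-1.6,0,0]]' && python3 -c "
from h import *
s=arm.read_state();p=s['tcp_pos']
goal(p+[0,0,.06],1.184)
cv2.imwrite('pics/side9.png',cv2.resize(arm.read_camera('side')[150:270,210:370,::-1],(800,600)))"
```

```text
time_s: 10.43
tcp_pos: [0.5609, -0.0047, 0.146]
tcp_rot: [-1.571, 0.16, 1.184]
ft_force: [-0.1, 0.4, 0.3]
opening: 0.083
t 10.43 pos [ 0.5609 -0.0047  0.146 ] rot [-1.571  0.16   1.184] F [-0.1  0.4  0.3] op 0.083
turn [ 0.    0.   -0.16] shift [-0.38 -2.37 -0.  ]
```

View pics/side9.png

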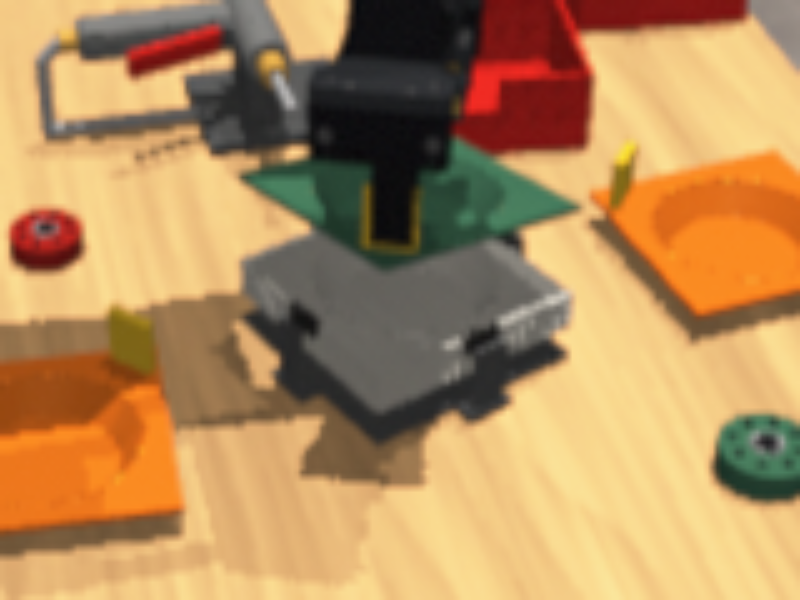

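The cover is free and the stack is still in its place. Levelling and carrying.

```bash
python3 -m handwheel '[[0,0,-0.02,-0.08,-0.5,0,0],[0,0,-0.05,-0.16,-1,0,0],[0,0,-0.09,-0.25,-1.5,0,0],[0,0,-0.13,-0.3,-1.9,0,0],[0,0,-0.16,-0.3,-1.9,0,0]]' && python3 -c "
from h import *
goal([.509,-.356,.172],1.184)"
```

```text
time_s: 10.9
tcp_pos: [0.564, -0.0049, 0.2013]
tcp_rot: [-1.582, -0.005, 1.185]
ft_force: [-0.3, -1.0, -1.1]
opening: 0.082
t 10.9 pos [ 0.564  -0.0049  0.2013] rot [-1.582 -0.005  1.185] F [-0.3 -1.  -1.1] op 0.082
turn [0.011 0.001 0.005] shift [-13.85   1.13  -3.24]
```

```bash
python3 -m handwheel '[[0,0,0,-0.6,0,-0.1,0],[0,0,0,-1.5,0,-0.3,0],[0.01,0,0,-2.6,0,-0.6,0],[0.01,0,0,-3.7,0,-0.9,0],[0.01,0,0,-4.8,0,-1.1,0]]' && python3 -m handwheel '[[0,0,0,-1.1,0,-0.2,0],[0,0,0,-2.2,0,-0.5,0],[0,0,0,-3.3,0,-0.8,0],[0,0,0,-4.4,0,-1.1,0],[0,0,0,-5.2,0,-1.3,0]]' && python3 -c "
from h import *
goal([.509,-.356,.172],1.184)"
```

```text
time_s: 11.32
tcp_pos: [0.5444, -0.1279, 0.2025]
tcp_rot: [-1.574, -0.006, 1.185]
ft_force: [-0.6, 0.2, -1.1]
opening: 0.08
time_s: 11.73
tcp_pos: [0.5253, -0.263, 0.2032]
tcp_rot: [-1.576, -0.006, 1.184]
ft_force: [0.2, 0.6, 0.1]
opening: 0.082
t 11.73 pos [ 0.5253 -0.263   0.2032] rot [-1.576 -0.006  1.184] F [0.2 0.6 0.1] op 0.082
turn [0.005 0.    0.006] shift [-3.7   1.23 -0.79]
```

```bash
python3 -m handwheel '[[0,0,0,-0.8,0.2,-0.15,0],[0,0,0,-1.6,0.4,-0.3,0],[0,0,0,-2.4,0.7,-0.5,0],[0.005,0,0.006,-3.2,1,-0.7,0],[0.005,0,0.006,-3.7,1.23,-0.79,0]]' && python3 -m handwheel '[[0,0,0,0,0,0,0],[0,0,0,0,0,0,0],[0,0,0,0,0,0,0],[0,0,0,0,0,0,0],[0,0,0,0,0,0,0]]' && python3 -c "
from h import *
goal([.509,-.356,.172],1.184)
for n in ['wrist','top','side']: cv2.imwrite(f'pics/{n}10.png',arm.read_camera(n)[:,:,::-1])"
```

```text
time_s: 12.15
tcp_pos: [0.5086, -0.358, 0.1727]
tcp_rot: [-1.572, 0.001, 1.183]
ft_force: [0.3, 0.7, -1.0]
opening: 0.082
time_s: 12.57
tcp_pos: [0.5091, -0.3572, 0.1734]
tcp_rot: [-1.573, 0.001, 1.184]
ft_force: [-0.2, 0.3, -0.5]
opening: 0.082
t 12.57 pos [ 0.5091 -0.3572  0.1734] rot [-1.573e+00  1.000e-03  1.184e+00] F [-0.2  0.3 -0.5] op 0.082
turn [ 0.002  0.    -0.001] shift [0.04 0.06 0.02]
```

View pics/top10.png

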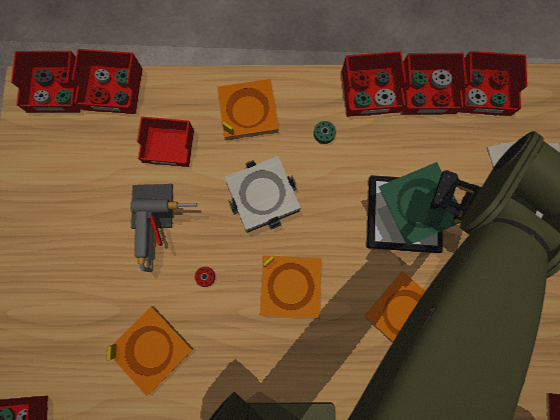

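View pics/side10.png

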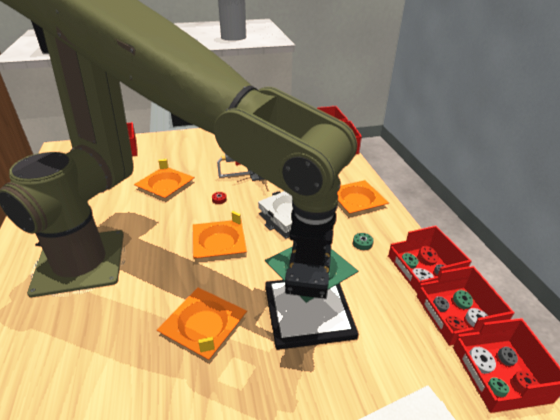

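```bash
python3 - <<'E'
from h import *
c=np.array([.5383,-.2851,.138]);a=np.radians(22.8);R=Ro.from_euler("z",a)
for l in [(70,70,11),(-70,70,11),(70,-70,11),(-70,-70,11)]:
    X=c+R.apply(np.array(l)/1e3);print(l,proj("top",X).round(0),proj("side",X).round(0))
T=hsv(cv2.imread("pics/top10.png"))
for n,roi in [("top",(365,150,470,260)),("side",(255,220,370,310))]:
    im=hsv(cv2.imread(f"pics/{n}10.png"));k=big(cv2.inRange(im,(60,60,20),(95,255,255)),roi).reshape(-1,2)
    print(n,[k[i] for i in (k[:,0].argmin(),k[:,0].argmax(),k[:,1].argmin(),k[:,1].argmax())])
# stack & gauges diff
a=cv2.imread("pics/top0.png");b=cv2.imread("pics/top10.png")
cv2.imwrite("pics/cmp.png",cv2.resize(np.hstack([a[100:300,120:345],b[100:300,120:345]]),(800,356)))
for nm,lo,hi,roi in [("red",(0,120,60),(8,255,255),(190,262,220,292)),("green",(55,60,20),(95,255,255),(308,115,342,150)),("bin",(0,120,40),(10,255,255),(130,110,200,172))]:
    print(nm,[cv2.minAreaRect(big(cv2.inRange(hsv(q),lo,hi),roi))[0] for q in (a,b)])
k=lambda q:cv2.boundingRect(big(cv2.inRange(hsv(q),(0,0,0),(180,255,45)),(225,150,305,240)))
E
```

```text
(70, 70, 11) [378. 186.] [315. 234.]
(-70, 70, 11) [407. 245.] [264. 259.]
(70, -70, 11) [436. 161.] [359. 270.]
(-70, -70, 11) [466. 220.] [306. 301.]
top [array([379, 187], dtype=int32), array([457, 223], dtype=int32), array([436, 162], dtype=int32), array([407, 245], dtype=int32)]
side [array([327, 285], dtype=int32), array([357, 271], dtype=int32), array([330, 250], dtype=int32), array([327, 288], dtype=int32)]
red [(204.5, 276.5), (204.5, 276.5)]
green [(324.5000305175781, 131.50003051757812), (324.2000427246094, 131.6000213623047)]
bin [(164.24752807617188, 141.02476501464844), (164.15841674804688, 140.9158477783203)]
```

View pics/cmp.png

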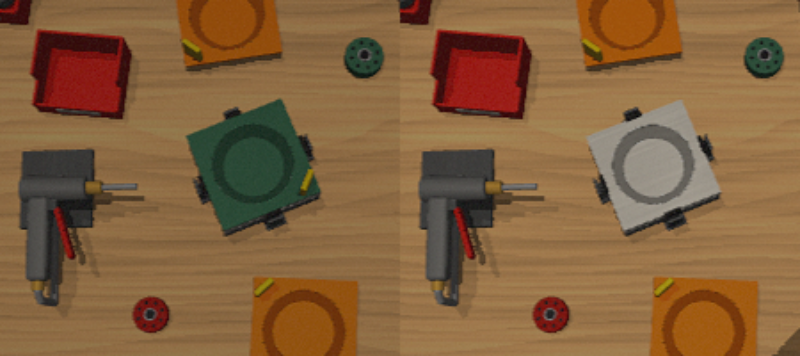

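The tray's corners match the level, centred prediction to 1–2 px. The stack, gauges, bin and trigger all look as they did at the start. Letting it settle, then handing in.

```bash
python3 -m handwheel '[[0,0,0,0,0,0,0],[0,0,0,0,0,0,0],[0,0,0,0,0,0,0],[0,0,0,0,0,0,0],[0,0,0,0,0,0,0]]' && python3 -c "
from h import *
s=arm.read_state();print(s['tcp_pos'],s['opening'],abs(s['joint_vel']).max())
print(arm.hand_in())"
```

```text
time_s: 13.13
tcp_pos: [0.5089, -0.3575, 0.1731]
tcp_rot: [-1.572, 0.001, 1.184]
ft_force: [0.7, -0.8, -1.7]
opening: 0.081
[ 0.50888938 -0.35747641  0.17308196] 0.0810705734140742 0.0016555257663984852
the job is handed in; nothing more can be done
None
```

I squeezed the air gun's trigger fully, peeled the green cover tray off by its yellow ear and carried it to the light plate. I handed in at about 13 s, with the gripper still holding it level and still above the plate. The hand-in gave no verdict.

- **Trigger:** the jaws stopped at 42 mm, the fully squeezed width. After I let go, the pictures showed the trigger back at its starting angle.
- **Peel:** I turned the ear up about 21 mm (0.124 rad) around the far corner before lifting. From the tool's motion, the far corner had risen only about 0.4 mm by then. I peeled a little further, to 0.16 rad, and the cover came free without moving the trays below.
- **Final hold:** the tool is level to about 0.002 rad, with joint speeds under 0.002 rad/s. The ear is held at an opening of about 7.7 mm. I put the tray's centre within a few mm of the plate's centre and about 11 cm above its lit face.
- **Corner check:** in the top view the three visible tray corners matched the level, centred prediction to 1–2 px. In the side view one corner matched and the arm hid the others.
- **Everything else:** in the before-and-after top pictures the gauges and bin moved less than half a pixel. The lower trays, compared by eye, look unmoved.

None of my checks failed. The one disagreement was early on: the two views of the ear differed by about 4 mm, and a wrist picture settled it before the grasp.

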